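Rock the sealed grinding jar to feel its loose ball, then rest it

ROBOT

A 6-joint arm with a two-finger parallel gripper is mounted at the origin on the work surface. World frame = base frame: x ahead of the robot, y to its left, z up, the work surface at z = 0. Lengths are in m, angles in rad, forces in N, time in s.
With the tool pointing down it reaches from about 0.3 to 0.95 m from the base axis. Payload 3.1 kg.
Tool frame: the origin (TCP) lies on the centre line of the jaws, within the pads' length; the fingertips stand 14 mm ahead of it and the grasp point (between the pads) lies 5 mm behind it; z points along the fingers, x is the direction in which the jaws open and shut, and the axes are right-handed (so a half turn about z gives the same grasp; the last joint's range is limited). The gripper opens to 85 mm and grips with 20 to 120 N. Pads are 22 mm wide; open, the fingers measure 114 mm over their backs; the gripper's body (76 mm by 85 mm) begins 54 mm behind the grasp point. The pads swing forward as they close: fully open they stand 13 mm farther back than shut.
Start: joints at [-1.412, 0.308, 1.634, -0, 1.2, -0.07], TCP at [0.142, -0.609, 0.245] pointing down, gripper open.
Joint ranges: [-3.06, 3.06], [-0.79, 1.96], [0.05, 2.63], [-1.19, 4.34], [0.05, 2.64], [-2.94, 2.94]. Speed limits (rad/s): [2.79, 2.79, 3.14, 3.14, 3.14, 3.14].

INTERFACE

Orientations are given as a 3x3 rotation matrix whose columns are the frame's x, y, z axes.
In Python, from cell import observe, snapshot, camera_info, sign_off, look_for, tip_of gives the robot as it stands. The module is installed in compiled form; this text tells all that it offers.
- The arm moves only by the tool carry_out, never from a script. Its argument "deltas" is a list that holds one entry, the list of rows, each a list of 7 numbers: the turn, a rotation vector about the tool's x, y, z in rad, then the shift along the tool's x, y, z in mm, then the closure, from 0 (fully open) to 1 (shut). A call has 1 to 10 rows; each row shifts and turns the commanded pose from where the row before left it, along the tool's axes as they then stand; what a row does not reach is not made up. A row lasts 1/12 s, in which the tool goes at most 41.7 mm and 7.16 degrees, less where a joint would pass 70% of its speed; a pose out of reach is approached as far as the arm can. A call is refused whole if a number of a shift passes 41.7 or a number of a turn 0.125, either way. A call with a gripper value outside its range is refused whole. The fingers move at their own pace and stop on an object; "squeeze" is the grip in N (left out, the last holds). Time passes only in rows, so rows that do not move let the fingers close. It gives the time, the measured TCP pose, the force and the opening at its end, in the units of the state.
- observe(): the state, without advancing time (a new reading comes with each control period).
- snapshot(name): name is "scene" or "top"; returns the picture (400x640x3 uint8, red, green, blue); there is no depth.
- camera_info(name): a dict with "fx", "fy", "cx", "cy" (pixels), "distortion" ([k1, k2, p1, p2, k3] as OpenCV has them; the pictures are not rectified), "origin" and "attitude" of the camera in the world. Camera axes: x right, y up, looking along -z (the intrinsics and any distortion apply to the point x, -y, -z); pixel columns grow to the right and rows downward; lengths in m; the calibration is good to about 2 mm. A picture is of the moment at which its call begins. camera_info takes no time and is no camera call.
- sign_off(): hands the job in, once; it reports no verdict.
Trained networks look in the newest picture that a camera, given by its name, has taken for a name from the list of things; names that differ only in an ending like _2 or _b are one class to them, and where a whole thing is asked for, a point or a joint stands for the part that bears it (a point fixed in the world has none). Each returns a list of dicts, best first, with "conf" (0 to 1); they miss things now and then, are a little off and sometimes report something else, mostly with a low value. They report only what shows in the picture. A call takes as long as a camera call. They do not tell look-alikes from the thing itself.
- look_for(query, camera): "pixel" ([column, row] in pixels, amid what is visible of it).
- tip_of(query, camera): "pixel" ([column, row] in pixels: a listed point, or the origin of a listed thing).
The state is a dict: "t": time; "joint_positions": joint angles; "dq": joint speeds; "tau": joint torques, N m; "ee_pos": TCP position; "ee_rot": TCP orientation; "wrist_force": force on the tool from outside, world axes, zero at the start; "ft_torque": the same for the moment, N m; "opening": finger opening in m.
Only numpy, scipy, OpenCV 4.12 (cv2) and the standard library are available. Lean on these libraries where they do the work, as an engineer would, in place of code of your own. Each camera call takes 0.05 s, during which the arm holds its last target.

TASK

Pick up the longer of the two steel grinding jars and, holding it clear of the bench, gently rock it end to end, dipping each end in turn by about 20 degrees, at least twice each, so that the loose ball sealed inside is felt rolling right over to one end and then the other. Then lay it lengthwise across both saddles of the grey rest, without dropping it, and let go; leave the shorter jar where it lies.

Things in the scene. Friction and masses are not known exactly. Their poses are not given: they have to be found in the camera images.
- jar: Long sealed grinding jar, plain steel, 136 mm long, about 0.56 kg (varies): a round tube 40 mm across, 84 mm long, between two square end caps 26 mm long and 50 x 50 mm, lying on the caps' flats. Origin at its very centre, 25 mm above the bench when lying there; x along its length, z up. Ends alike. Grip it across the middle of the tube, from above.
- rattle (a joint): Place of the loose 110 g steel ball inside the long jar, in m along the jar's x: 0 in the middle, where its dished track brings it back when the jar is level; +0.014 and -0.014 at the ends. It rolls towards the lower end: about 8 mm at 10 degrees of dip, right to the end at 17 degrees or more, within about 0.3 s.
- rest: Grey rest, fixed: base 160 x 92 x 8 mm, with two saddles 26 mm long, 55 mm either side of its middle, the gap between them open at the sides. Origin mid-underside, on the bench; x along its length. Seats are flat, 28 mm above the bench, 66 mm wide; sides upright for 10 mm, then flared, top 55 mm up. One jar cap per seat: jar's centre 53 mm up over the middle, along x, either way round.
- short_jar: Shorter jar of the same make, 96 mm long, same tube diameter and caps (tube 44 mm long between them). Not to be moved. Origin at its very centre, 25 mm above the bench; x along its length.
Mind the look-alikes: they are no part of the job. What is shaped like the jar but pink or yellow is not meant.

How it is judged:
On the way, in this order (a step that is already met when the one before it is completed fails the run):
1. the long jar is lifted clear of the bench (centre above 80 mm), its ball still near the middle (height (world z) of jar above 0.08 m and value of joint rattle between -0.006 and 0.006 m), for 0.1 s.
2. held clear, the ball goes to the +x end (beyond 8 mm) (height (world z) of jar above 0.08 m and value of joint rattle above 0.008 m), for 0.04 s.
3. held clear, the ball goes to the -x end (beyond 8 mm) (height (world z) of jar above 0.08 m and value of joint rattle below -0.008 m), for 0.04 s.
4. held clear, the ball goes to the +x end again (all of step 2), for 0.04 s.
At the end, for the whole second after the job is handed in: The long jar lies still across both saddles of the rest, its centre within 20 mm of the rest's middle and 48 to 58 mm above the bench, its length within 10 degrees of the rest's; the short jar is within 30 mm of where it began (horizontal distance between jar and rest below 0.02 m and z of jar in the frame of rest between 0.048 and 0.058 m and angle between the x axis of jar and the x axis of rest, either way round below 0.18 rad and linear speed of jar below 0.02 m/s and distance of short_jar from where it was at the start of the episode below 0.03 m); the robot touches nothing.
It fails at once if the long jar is flung or dropped (faster than 1 m/s) (linear speed of jar above 1 m/s).
It fails at once if the long jar is tipped more than 60 degrees from level (angle between jar's own x axis and vertical below 0.52 rad or angle between jar's own x axis and vertical above 2.62 rad).
It fails at once if the short jar is moved by more than 30 mm (distance of short_jar from where it was at the start of the episode above 0.03 m).
It also fails if it takes over 54 s, if anything falls off the work surface, if the arm or the gripper's body presses on something with over 40 N, if the wrist force passes 120 N, or if a joint passes its speed limit or range.

## Working session

There is one attempt and no reset: what is moved stays moved. The work goes in short steps, Python scripts to look and compute and a tool call to move; the robot and the scene stay as the last step left them, time stands still between calls to the robot, and variables do not carry over. Pictures are saved under pics/ and viewed, and the job is handed in when it is done.

Besides the shell and the picture viewer there is one more tool, called after ">>>" as name([rows], argument=value, ...), one row to a line, values as JSON. carry_out: Moves the arm, as the interface text tells. Its arguments: {"type":"object","properties":{"deltas":{"type":"array","items":{"type":"array","items":{"type":"array","items":{"type":"number"}}}},"squeeze":{"type":"number"}},"required":["deltas"]}

```bash
mkdir -p pics
cat > h.py <<'E'
import numpy as np, cv2
from cell import *
def cam(n):
    c=camera_info(n); K=np.array([[c['fx'],0,c['cx']],[0,c['fy'],c['cy']],[0,0,1.]]); return K,np.array(c['distortion'],float),np.array(c['origin'],float),np.array(c['attitude'],float)
def ray(n,px,z):
    K,d,o,R=cam(n); p=cv2.undistortPoints(np.array([[px]],float),K,d)[0,0]
    v=R@np.array([p[0],-p[1],-1.]); return o+v*(z-o[2])/v[2]
def proj(n,P):
    K,d,o,R=cam(n); q=(np.atleast_2d(P)-o)@R; q=q*[1,-1,-1]
    return cv2.projectPoints(q.reshape(-1,1,3),np.zeros(3),np.zeros(3),K,d)[0].reshape(-1,2)
def save(n,f):
    im=snapshot(n); cv2.imwrite('pics/'+f,im[...,::-1]); return im
E
python3 - <<'E'
from h import *
for n in ('scene','top'):
    save(n,n+'0.png'); print(n,cam(n))
    for q in ('jar','rest','short_jar'):
        print(q,'look',look_for(q,n)); print(q,'tip',tip_of(q,n))
print(observe())
E
```

```text
scene (array([[361.97276516,   0.        , 319.40653192],
       [  0.        , 361.97276516, 197.82930678],
       [  0.        ,   0.        ,   1.        ]]), array([-0.08220833,  0.        ,  0.        ,  0.        ,  0.        ]), array([1.08823064, 0.35474002, 0.66932918]), array([[-0.5467725 , -0.56647107,  0.61656335],
       [ 0.8372647 , -0.36529243,  0.40687744],
       [-0.00525837,  0.73869613,  0.67401809]]))
jar look [{'pixel': [199.3, 167.5], 'conf': 0.78}, {'pixel': [280.2, 211.7], 'conf': 0.64}]
jar tip [{'pixel': [251.6, 180.7], 'conf': 0.72}, {'pixel': [280.6, 210.7], 'conf': 0.56}]
rest look [{'pixel': [432.7, 240.9], 'conf': 0.88}]
rest tip [{'pixel': [434.3, 242.8], 'conf': 0.91}]
short_jar look [{'pixel': [337.6, 208.6], 'conf': 0.77}]
short_jar tip [{'pixel': [334.9, 212.3], 'conf': 0.58}]
top (array([[384.0966535 ,   0.        , 325.20975443],
       [  0.        , 384.0966535 , 204.57301036],
       [  0.        ,   0.        ,   1.        ]]), array([-0.09117119,  0.        ,  0.        ,  0.        ,  0.        ]), array([ 0.44214257, -0.05916584,  0.8770
[... 734 characters left out ...]
e-05,
        1.19971556e+00, -6.96944365e-02]), 'dq': array([ 1.93481724e-05,  8.36760829e-04,  2.86967427e-05, -1.80153609e-03,
       -6.61144366e-04, -5.42379843e-05]), 'tau': array([ 3.19121127e-04, -4.15126276e+01, -2.77007800e+01, -2.98151485e-05,
        8.04504289e-04,  4.63383017e-06]), 'ee_pos': array([ 0.14173476, -0.60875733,  0.24533062]), 'ee_rot': array([[ 2.26793092e-01, -9.73942962e-01,  2.48990971e-05],
       [-9.73942958e-01, -2.26793093e-01, -8.38217544e-05],
       [ 8.72845510e-05, -5.24010545e-06, -9.99999996e-01]]), 'wrist_force': array([0.1889721 , 0.6266985 , 0.53931318]), 'ft_torque': array([-0.09049041, -0.00803598, -0.0314902 ]), 'opening': 0.08542811135766198}
```

View pics/top0.png

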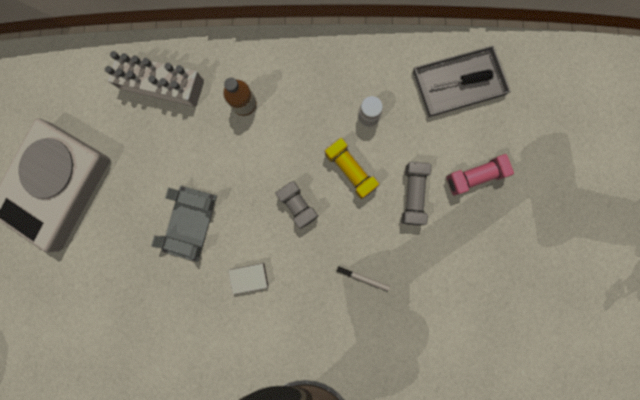

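View pics/scene0.png

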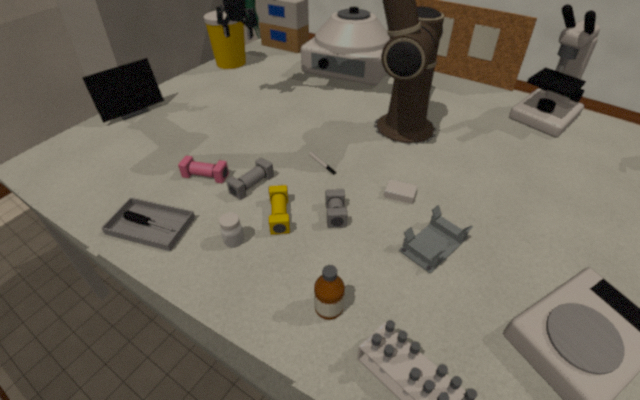

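```bash
cat > ov.py <<'E'
from h import *
def box(l,w,z0,z1,x0=0):
    return [np.array([[x0-l/2,-w/2,z],[x0+l/2,-w/2,z],[x0+l/2,w/2,z],[x0-l/2,w/2,z]]) for z in (z0,z1)]
def jarw(L): return box(.026,.05,-.025,.025,L/2-.013)+box(.026,.05,-.025,.025,-L/2+.013)
def restw(): return box(.16,.092,0,.008)+[ [b for b in box(.026,.066,.028,.028,s*.055)][0] for s in(1,-1)]
def draw(n,f,out,items,c,s=6,w=130,h=95):
    im=cv2.imread('pics/'+f); x0,y0=int(c[0]-w/2),int(c[1]-h/2)
    im=cv2.resize(im[y0:y0+h,x0:x0+w],None,fx=s,fy=s,interpolation=cv2.INTER_CUBIC)
    for polys,(x,y,z,a) in items:
        R=np.array([[np.cos(a),-np.sin(a),0],[np.sin(a),np.cos(a),0],[0,0,1]])
        for p in polys:
            q=(proj(n,p@R.T+[x,y,z])-[x0,y0]+.5)*s
            cv2.polylines(im,[q.astype(int)],True,(0,0,255),1)
    cv2.imwrite('pics/'+out,im)
E
python3 - <<'E'
from ov import *
# jar caps (centre of visible top faces ~ z .05)
a,b=ray('top',(418,169),.05),ray('top',(415,218),.05); print(a,b,np.linalg.norm(a-b))
print('jar',ray('top',(413,194.5),.025),'scene',ray('scene',(251,179),.025))
print('rest',ray('top',(186.4,221.2),0),ray('scene',(434.3,242.8),0))
print('short',ray('top',(297,206),.025))
m=(a+b)/2; an=np.arctan2((b-a)[1],(b-a)[0]); print(m,an)
draw('top','top0.png','j1.png',[(jarw(.136),(m[0],m[1],.025,an))],(416,194))
draw('scene','scene0.png','j2.png',[(jarw(.136),(m[0],m[1],.025,an))],(251,179))
c,d=ray('top',(195,200),.028),ray('top',(181,244),.028); ar=np.arctan2(*(d-c)[1::-1]); mr=(c+d)/2; print(mr,ar)
draw('top','top0.png','r1.png',[(restw(),(mr[0],mr[1],0,ar))],(186,222))
draw('scene','scene0.png','r2.png',[(restw(),(mr[0],mr[1],0,ar))],(434,240))
A=[cv2.imread(f'pics/{k}.png') for k in('j1','j2','r1','r2')]
cv2.imwrite('pics/all.png',cv2.resize(np.vstack([np.hstack(A[:2]),np.hstack(A[2:])]),(800,584),interpolation=cv2.INTER_AREA))
E
```

```text
[ 0.58076693 -0.24475796  0.05      ] [ 0.47405635 -0.23675347  0.05      ] 0.10701036889789509
jar [ 0.52742468 -0.23826353  0.025     ] scene [ 0.53733916 -0.23901579  0.025     ]
rest [0.46612674 0.28088422 0.        ] [0.46039029 0.27400858 0.        ]
short [0.5008196  0.02029438 0.025     ]
[ 0.52741164 -0.24075572  0.05      ] 3.0667216507317816
[0.46367728 0.26633565 0.028     ] 2.85051699324332
```

View pics/all.png

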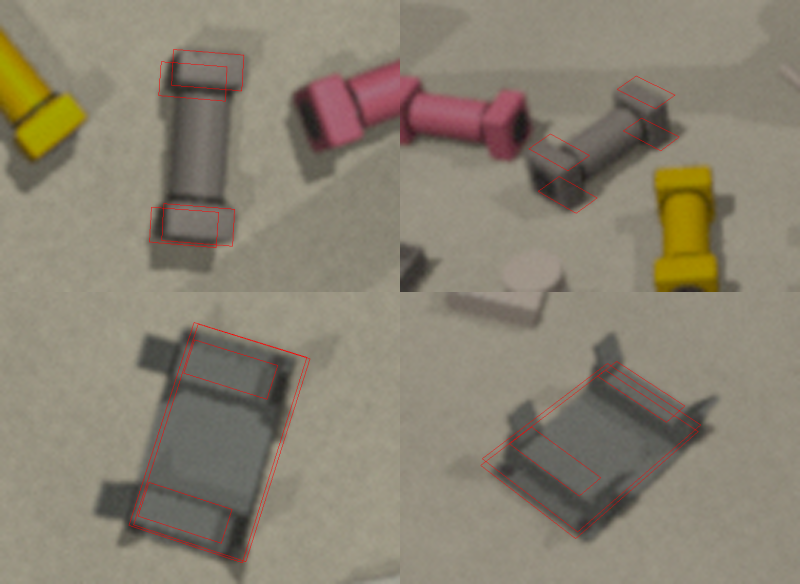

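Run:
```python
from ov import *
draw('top','top0.png','r1.png',[],(186,222),s=6,w=66,h=95)
draw('scene','scene0.png','r2.png',[],(434,240),s=5,w=80,h=70)
A=[cv2.imread(f'pics/{k}.png') for k in('r1','r2')]
I=np.zeros((570,800,3),np.uint8); I[:,:396]=A[0]; I[:350,400:]=A[1]
cv2.imwrite('pics/rz.png',I)
```

```text
(no output)
```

View pics/rz.png

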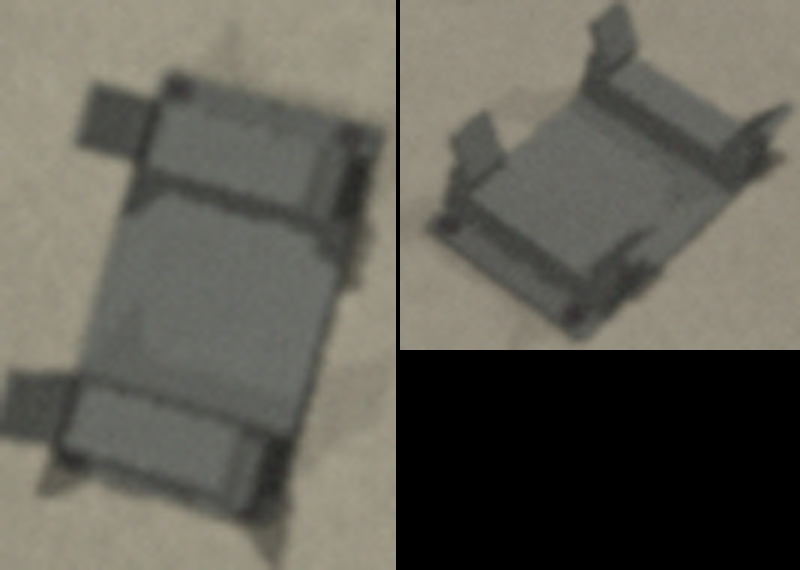

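Run:
```python
from ov import *
from scipy.optimize import least_squares as LS
T=lambda x,y:((x)/6-.5+153,(y)/6-.5+174)
S=lambda x,y:((x-400)/5-.5+394,(y)/5-.5+205)
# rest-frame: +x towards image-bottom(top view)=> -X world-ish; image left = +Y world
B=lambda sx,sy,z=.008:(sx*.08,sy*.046,z)
obs=[('top',T(165,72),B(1,1)),('top',T(385,130),B(1,-1)),('top',T(62,462),B(-1,1)),('top',T(268,523),B(-1,-1)),
('scene',S(430,228),B(1,1)) , ('scene',S(580,338),B(1,-1))]
# decide correspondence for scene below: near-camera corners
for n,p,_ in obs: print(n,np.round(p,1),ray(n,p,.008)[:2].round(4))
def f(v,ks):
    x,y,a=v; R=np.array([[np.cos(a),-np.sin(a),0],[np.sin(a),np.cos(a),0],[0,0,1]])
    return np.concatenate([proj(obs[k][0],np.array(obs[k][2])@R.T+[x,y,0])[0]-obs[k][1] for k in ks])
for ks in ([0,1,2,3],):
    r=LS(f,[.466,.28,-.3],args=(ks,)); print(ks,r.x,r.fun.round(1))
x,y,a=r.x
it=[(restw(),(x,y,0,a))]
draw('top','top0.png','r1.png',it,(186,222),s=6,w=66,h=95)
draw('scene','scene0.png','r2.png',it,(434,240),s=5,w=80,h=70)
A=[cv2.imread(f'pics/{k}.png') for k in('r1','r2')]
I=np.zeros((570,800,3),np.uint8); I[:,:396]=A[0]; I[:350,400:]=A[1]
cv2.imwrite('pics/rz2.png',I)
```

```text
top [180.  185.5] [0.5488 0.2958]
top [216.7 195.2] [0.5263 0.2079]
top [162.8 250.5] [0.3978 0.3324]
top [197.2 260.7] [0.3758 0.2501]
scene [399.5 250.1] [0.5338 0.2132]
scene [429.5 272.1] [0.5559 0.2961]
[0, 1, 2, 3] [ 0.46221059  0.27162712 -0.25589453] [ 0.  -1.1  0.4 -0.7 -1.7  0.6  1.1  1.2]
```

View pics/rz2.png

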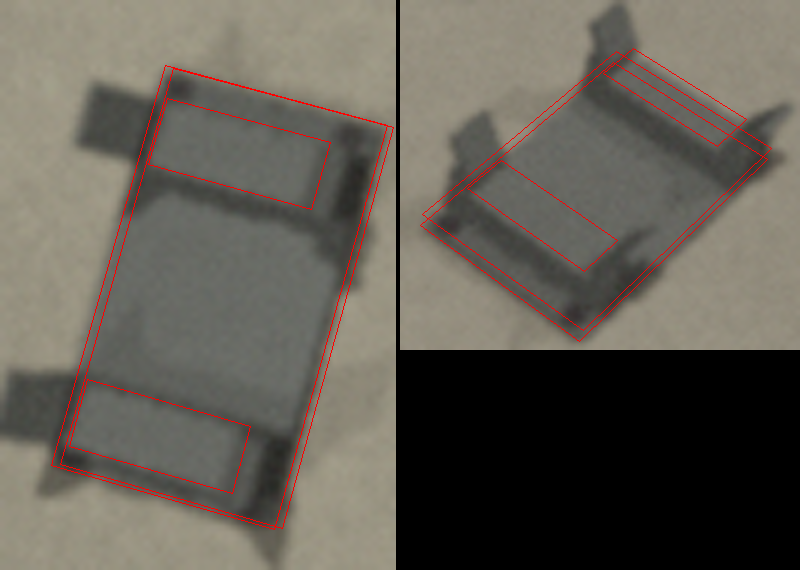

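>>> carry_out([
  [[0,0,0.1,0,0,0,0],[0,0,0.1,0,0,0,0],[0,0,0.104,0,0,0,0],[0,0,0,-28.4,-25.6,0,0],[0,0,0,-28.4,-25.6,0,0],[0,0,0,-28.4,-25.6,0,0],[0,0,0,-28.4,-25.6,0,0],[0,0,0,-28.4,-25.6,0,0],[0,0,0,-28.4,-25.6,0,0],[0,0,0,-28.4,-25.6,0,0]],
], squeeze=60)

```text
t: 1.53
ee_pos: [0.3364, -0.4226, 0.2455]
ee_rot: [[-0.076, -0.997, 0.0], [-0.997, 0.076, -0.001], [0.0, -0.0, -1.0]]
wrist_force: [0.4, -0.3, -0.4]
opening: 0.0855
```

>>> carry_out([
  [[0,0,0,-28.4,-25.6,0,0],[0,0,0,-28.4,-25.6,0,0],[0,0,0,-28.4,-25.6,0,0],[0,0,0,-28.4,-25.6,0,0],[0,0,0,-28.4,-25.6,0,0],[0,0,0,-28.4,-25.6,0,0],[0,0,0,-28.4,-25.6,0,0],[0,0,0,0,0,25,0],[0,0,0,0,0,25,0],[0,0,0,0,0,0,0]],
])

```text
t: 2.37
ee_pos: [0.5262, -0.2364, 0.1903]
ee_rot: [[-0.073, -0.997, -0.009], [-0.997, 0.073, 0.005], [-0.004, 0.009, -1.0]]
wrist_force: [-1.3, 0.9, -1.5]
opening: 0.0856
```

Run:
```python
from ov import *
o=observe(); print(o['t'],o['ee_pos'],o['ee_rot'].round(3),o['joint_positions'].round(3))
save('scene','s1.png');save('top','t1.png')
it=[(jarw(.136),(.53,-.24,.025,-.075))]
draw('scene','s1.png','a.png',it,(251,179),w=100,h=95); draw('scene','scene0.png','b.png',it,(251,179),w=100,h=95)
cv2.imwrite('pics/c1.png',cv2.resize(np.hstack([cv2.imread('pics/a.png'),cv2.imread('pics/b.png')]),(800,380)))
```

```text
2.3667 [ 0.52623619 -0.23642395  0.19025272] [[-0.073 -0.997 -0.009]
 [-0.997  0.073  0.005]
 [-0.004  0.009 -1.   ]] [-0.498  0.28   1.789 -0.     1.082  1.146]
```

View pics/c1.png

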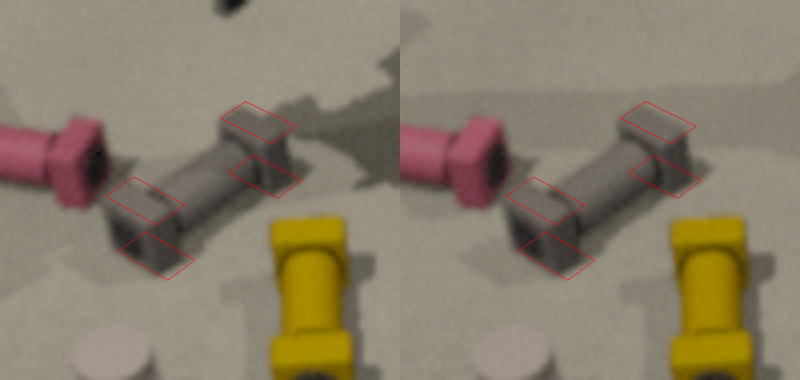

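>>> carry_out([
  [[0,0,0,1.8,-2.1,24,0],[0,0,0,0,0,24,0],[0,0,0,0,0,24,0],[0,0,0,0,0,24,0],[0,0,0,0,0,24,0],[0,0,0,0,0,24,0],[0,0,0,0,0,15,0],[0,0,0,0,0,8,0],[0,0,0,0,0,6,0],[0,0,0,0,0,0,0]],
])

```text
t: 3.3
ee_pos: [0.5313, -0.2418, 0.0226]
ee_rot: [[-0.076, -0.997, 0.001], [-0.997, 0.076, -0.0], [0.0, -0.001, -1.0]]
wrist_force: [0.1, 0.3, 0.2]
opening: 0.0855
```

Run:
```python
from ov import *
o=observe(); print(o['t'],o['ee_pos'],o['wrist_force'])
save('scene','s2.png');save('top','t2.png')
draw('scene','s2.png','a.png',[],(251,179),w=100,h=95); draw('top','t2.png','b.png',[],(416,190),w=100,h=95)
cv2.imwrite('pics/c2.png',cv2.resize(np.hstack([cv2.imread('pics/a.png'),cv2.imread('pics/b.png')]),(800,380)))
```

```text
3.3 [ 0.53126401 -0.24184117  0.02260629] [0.09308557 0.28138116 0.20948758]
```

View pics/c2.png

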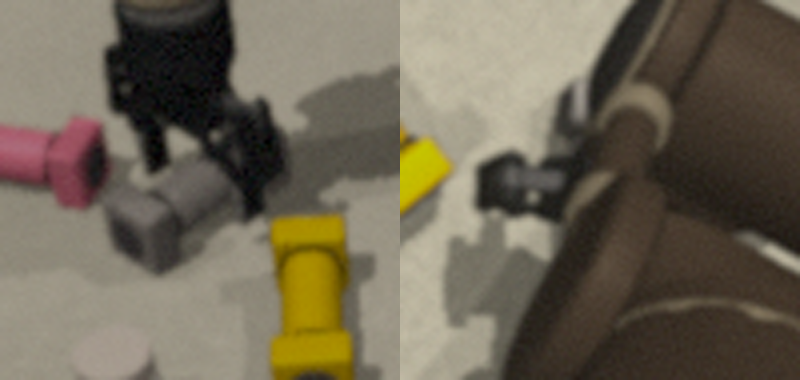

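>>> carry_out([
  [[0,0,0,0,0,0,1],[0,0,0,0,0,0,1],[0,0,0,0,0,0,1],[0,0,0,0,0,0,1],[0,0,0,0,0,0,1],[0,0,0,0,0,0,1],[0,0,0,0,0,0,1],[0,0,0,0,0,0,1],[0,0,0,0,0,0,1],[0,0,0,0,0,0,1]],
], squeeze=70)

```text
t: 4.23
ee_pos: [0.532, -0.2423, 0.0237]
ee_rot: [[-0.075, -0.997, 0.002], [-0.997, 0.075, -0.002], [0.002, -0.002, -1.0]]
wrist_force: [-1.2, -2.0, 6.6]
opening: 0.038
```

>>> carry_out([
  [[0,0,0,0,0,-5,1],[0,0,0,0,0,-10,1],[0,0,0,0,0,-10,1],[0,0,0,0,0,0,1],[0,0,0,0,0,0,1],[0,0,0,0,0,0,1]],
])

```text
t: 4.73
ee_pos: [0.5307, -0.2409, 0.0472]
ee_rot: [[-0.075, -0.997, -0.0], [-0.997, 0.075, 0.0], [-0.0, 0.0, -1.0]]
wrist_force: [0.5, 0.2, -4.4]
opening: 0.038
```

Run:
```python
from ov import *
o=observe(); print(o['t'],o['ee_pos'],o['wrist_force'],o['ft_torque'],o['opening'])
save('scene','s3.png')
draw('scene','s3.png','c3.png',[],(251,170),w=120,h=95)
```

```text
4.7333 [ 0.53071955 -0.24086781  0.04718921] [ 0.51908846  0.18045635 -4.39731775] [-0.02371466 -0.03242084  0.02120088] 0.037994337981670186
```

View pics/c3.png

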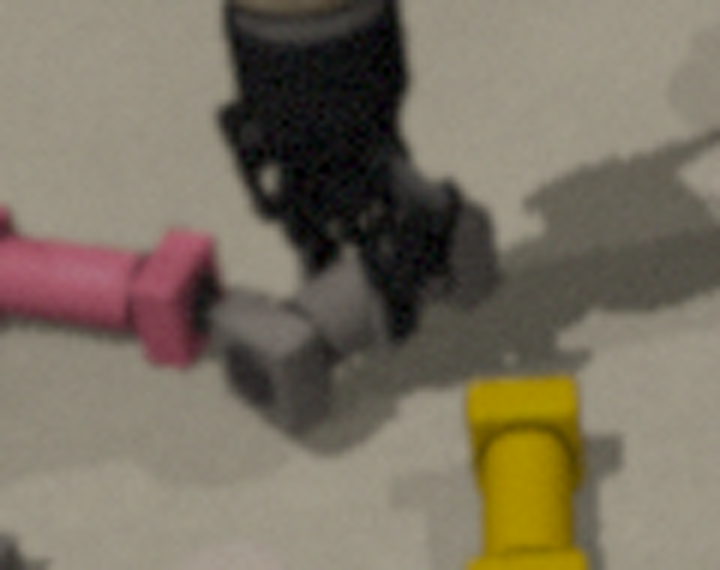

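>>> carry_out([
  [[0,0,0,0,0,-8,1],[0,0,0,0,0,-16,1],[0,0,0,0,0,-20,1],[0,0,0,0,0,-20,1],[0,0,0,0,0,-20,1],[0,0,0,0,0,-20,1],[0,0,0,0,0,-20,1],[0,0,0,0,0,-20,1],[0,0,0,0,0,-16,1],[0,0,0,0,0,-8,1]],
], squeeze=90)

```text
t: 5.62
ee_pos: [0.5319, -0.2416, 0.2181]
ee_rot: [[-0.075, -0.997, 0.003], [-0.997, 0.075, -0.002], [0.002, -0.004, -1.0]]
wrist_force: [1.1, 0.2, -5.2]
opening: 0.0374
```

>>> carry_out([
  [[0,0,0,0,0,0,1],[0,0,0,0,0,0,1],[0,0,0,0,0,0,1],[0,0,0,0,0,0,1],[0,0,0,0,0,0,1],[0,0,0,0,0,0,1]],
])

```text
t: 6.12
ee_pos: [0.5304, -0.2408, 0.214]
ee_rot: [[-0.075, -0.997, -0.002], [-0.997, 0.075, 0.001], [-0.001, 0.002, -1.0]]
wrist_force: [0.2, -0.3, -5.0]
opening: 0.0374
```

Run:
```python
from ov import *
o=observe(); print(o['t'],o['ee_pos'],o['wrist_force'],o['ft_torque'],o['opening'],o['joint_positions'].round(2))
save('scene','s4.png')
p=proj('scene',o['ee_pos'])[0]
draw('scene','s4.png','c4.png',[],p,w=120,h=95)
```

```text
6.1167 [ 0.53035872 -0.24084024  0.21404992] [ 0.22246981 -0.27817103 -4.98107565] [ 0.00677338 -0.02169452 -0.03885419] 0.037371273881777724 [-0.5   0.26  1.76 -0.    1.12  1.15]
```

View pics/c4.png

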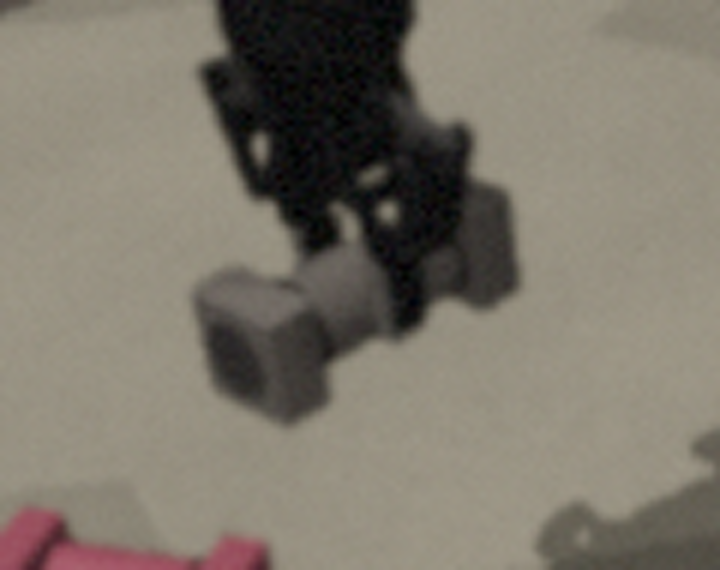

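>>> carry_out([
  [[0.04,0,0,0,0,0,1],[0.06,0,0,0,0,0,1],[0.08,0,0,0,0,0,1],[0.08,0,0,0,0,0,1],[0.06,0,0,0,0,0,1],[0.04,0,0,0,0,0,1],[0,0,0,0,0,0,1],[0,0,0,0,0,0,1],[0,0,0,0,0,0,1],[0,0,0,0,0,0,1]],
])

```text
t: 7.0
ee_pos: [0.5317, -0.2414, 0.2157]
ee_rot: [[-0.075, -0.933, 0.351], [-0.997, 0.07, -0.027], [0.0, -0.352, -0.936]]
wrist_force: [-0.3, -0.5, -5.0]
opening: 0.0377
```

>>> carry_out([
  [[0,0,0,0,0,0,1],[0,0,0,0,0,0,1],[0,0,0,0,0,0,1]],
])

```text
t: 7.25
ee_pos: [0.5313, -0.2411, 0.2153]
ee_rot: [[-0.075, -0.933, 0.351], [-0.997, 0.07, -0.026], [0.0, -0.352, -0.936]]
wrist_force: [0.4, 0.0, -6.0]
opening: 0.0379
```

Run:
```python
from ov import *
o=observe(); print(o['t'],o['ee_pos'],o['wrist_force'],o['ft_torque'],o['opening'],o['joint_positions'].round(2))
save('scene','s5.png')
p=proj('scene',o['ee_pos'])[0]
draw('scene','s5.png','c5.png',[],p,w=120,h=95)
```

```text
7.25 [ 0.5312794  -0.24109029  0.21531533] [ 0.38859368  0.04090141 -5.99642913] [0.01665453 0.43734385 0.04486615] 0.03788440277759709 [-0.59  0.09  2.    0.26  0.75  0.89]
```

View pics/c5.png

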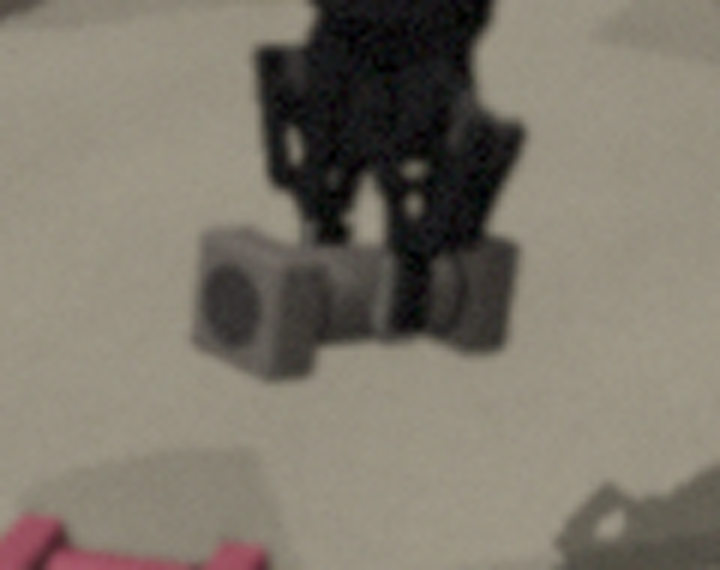

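```bash
cat >> ov.py <<'E'
def drawR(n,f,out,R,c,s=6,w=120,h=95,L=.136,ctr=None):
    im=cv2.imread('pics/'+f); ctr=proj(n,c)[0] if ctr is None else ctr
    x0,y0=int(ctr[0]-w/2),int(ctr[1]-h/2)
    im=cv2.resize(im[y0:y0+h,x0:x0+w],None,fx=s,fy=s,interpolation=cv2.INTER_CUBIC)
    for p in jarw(L):
        q=(proj(n,p@R.T+c)-[x0,y0]+.5)*s
        cv2.polylines(im,[q.astype(int)],True,(0,0,255),1)
    cv2.imwrite('pics/'+out,im)
E
python3 - <<'E'
from ov import *
o=observe(); R=o['ee_rot']; Rj=np.c_[-R[:,1],R[:,0],-R[:,2]*-1]
Rj=np.c_[-R[:,1],R[:,0],R[:,2]]
drawR('scene','s5.png','c6.png',Rj,o['ee_pos']-.005*R[:,2])
E
```

```text
(no output)
```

View pics/c6.png

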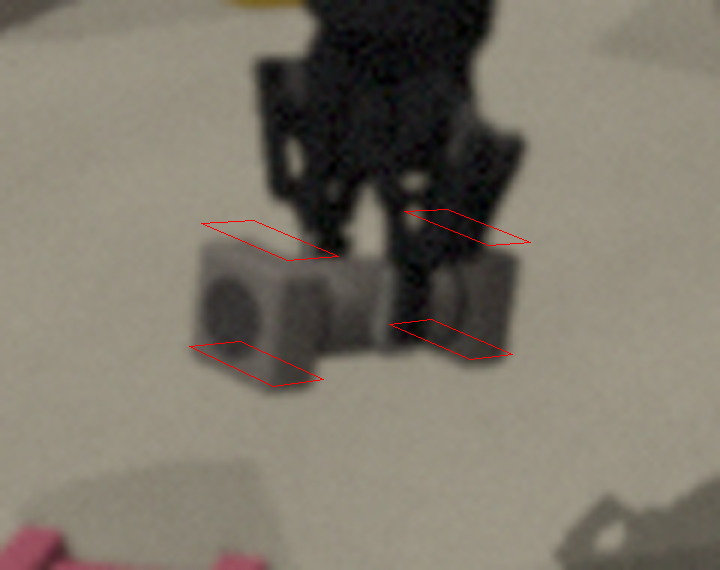

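>>> carry_out([
  [[-0.04,0,0,0,0,0,1],[-0.07,0,0,0,0,0,1],[-0.09,0,0,0,0,0,1],[-0.09,0,0,0,0,0,1],[-0.09,0,0,0,0,0,1],[-0.09,0,0,0,0,0,1],[-0.09,0,0,0,0,0,1],[-0.07,0,0,0,0,0,1],[-0.06,0,0,0,0,0,1],[-0.03,0,0,0,0,0,1]],
])

```text
t: 8.13
ee_pos: [0.5333, -0.2412, 0.2144]
ee_rot: [[-0.075, -0.934, -0.35], [-0.997, 0.07, 0.026], [-0.0, 0.351, -0.936]]
wrist_force: [0.2, 0.5, -6.2]
opening: 0.0372
```

>>> carry_out([
  [[0,0,0,0,0,0,1],[0,0,0,0,0,0,1],[0,0,0,0,0,0,1],[0,0,0,0,0,0,1],[0,0,0,0,0,0,1],[0,0,0,0,0,0,1],[0,0,0,0,0,0,1]],
])

```text
t: 8.72
ee_pos: [0.5308, -0.2412, 0.2157]
ee_rot: [[-0.075, -0.934, -0.35], [-0.997, 0.071, 0.026], [0.0, 0.351, -0.936]]
wrist_force: [0.2, 0.1, -4.8]
opening: 0.0377
```

Run:
```python
from ov import *
o=observe(); print(o['t'],o['ee_pos'],o['wrist_force'],o['ft_torque'],o['opening'],o['joint_positions'].round(2))
save('scene','s7.png')
R=o['ee_rot']; Rj=np.c_[-R[:,1],R[:,0],R[:,2]]
drawR('scene','s7.png','c7.png',Rj,o['ee_pos'])
```

```text
8.7167 [ 0.53084107 -0.24121946  0.21566943] [ 0.22821985  0.07677871 -4.76810097] [-0.00624323 -0.38792073  0.03024396] 0.03768073193321121 [-0.44  0.46  1.52 -0.12  1.49  1.24]
```

View pics/c7.png

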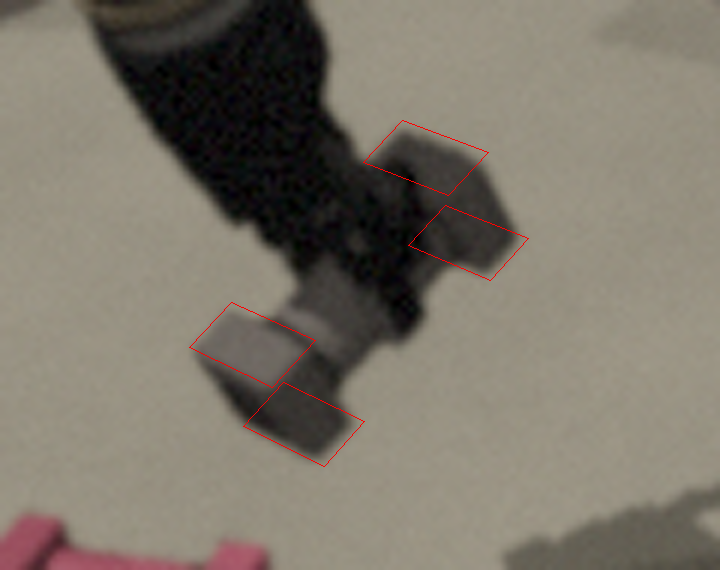

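>>> carry_out([
  [[0.04,0,0,0,0,0,1],[0.07,0,0,0,0,0,1],[0.09,0,0,0,0,0,1],[0.09,0,0,0,0,0,1],[0.09,0,0,0,0,0,1],[0.09,0,0,0,0,0,1],[0.09,0,0,0,0,0,1],[0.07,0,0,0,0,0,1],[0.06,0,0,0,0,0,1],[0.03,0,0,0,0,0,1]],
])

```text
t: 9.6
ee_pos: [0.5282, -0.24, 0.2143]
ee_rot: [[-0.075, -0.934, 0.349], [-0.997, 0.07, -0.025], [-0.001, -0.35, -0.937]]
wrist_force: [-0.9, 0.4, -4.5]
opening: 0.0373
```

>>> carry_out([
  [[0,0,0,0,0,0,1],[0,0,0,0,0,0,1],[0,0,0,0,0,0,1],[0,0,0,0,0,0,1],[0,0,0,0,0,0,1],[0,0,0,0,0,0,1],[0,0,0,0,0,0,1]],
])

```text
t: 10.18
ee_pos: [0.5312, -0.2411, 0.2152]
ee_rot: [[-0.075, -0.933, 0.351], [-0.997, 0.07, -0.026], [-0.0, -0.352, -0.936]]
wrist_force: [0.6, -0.1, -5.9]
opening: 0.0371
```

>>> carry_out([
  [[-0.04,0,0,0,0,0,1],[-0.07,0,0,0,0,0,1],[-0.09,0,0,0,0,0,1],[-0.09,0,0,0,0,0,1],[-0.09,0,0,0,0,0,1],[-0.09,0,0,0,0,0,1],[-0.09,0,0,0,0,0,1],[-0.07,0,0,0,0,0,1],[-0.06,0,0,0,0,0,1],[-0.03,0,0,0,0,0,1]],
])

```text
t: 11.02
ee_pos: [0.5333, -0.2411, 0.2143]
ee_rot: [[-0.075, -0.934, -0.35], [-0.997, 0.07, 0.026], [-0.0, 0.351, -0.936]]
wrist_force: [0.3, 0.3, -5.5]
opening: 0.0376
```

>>> carry_out([
  [[0,0,0,0,0,0,1],[0,0,0,0,0,0,1],[0,0,0,0,0,0,1],[0,0,0,0,0,0,1],[0,0,0,0,0,0,1],[0,0,0,0,0,0,1],[0,0,0,0,0,0,1]],
])

```text
t: 11.6
ee_pos: [0.5308, -0.2412, 0.2157]
ee_rot: [[-0.075, -0.934, -0.35], [-0.997, 0.071, 0.026], [0.0, 0.351, -0.936]]
wrist_force: [0.8, -0.3, -4.8]
opening: 0.0373
```

Run:
```python
from ov import *
o=observe(); print(o['t'],o['ee_pos'],o['wrist_force'],o['ft_torque'],o['opening'],o['ee_rot'].round(3))
```

```text
11.6 [ 0.53084341 -0.24122427  0.21568563] [ 0.80099319 -0.3353282  -4.84952052] [ 0.03004362 -0.39136149 -0.00603419] 0.03730310533583958 [[-0.075 -0.934 -0.35 ]
 [-0.997  0.071  0.026]
 [ 0.     0.351 -0.936]]
```

>>> carry_out([
  [[0.04,0,0,0,0,0,1],[0.07,0,0,0,0,0,1],[0.09,0,0,0,0,0,1],[0.09,0,0,0,0,0,1],[0.09,0,0,0,0,0,1],[0.09,0,0,0,0,0,1],[0.09,0,0,0,0,0,1],[0.07,0,0,0,0,0,1],[0.06,0,0,0,0,0,1],[0.04,0,0,0,0,0,1]],
])

```text
t: 12.43
ee_pos: [0.5286, -0.2402, 0.2147]
ee_rot: [[-0.074, -0.93, 0.359], [-0.997, 0.07, -0.026], [-0.001, -0.36, -0.933]]
wrist_force: [-0.0, 0.9, -5.6]
opening: 0.0376
```

>>> carry_out([
  [[0,0,0,0,0,0,1],[0,0,0,0,0,0,1],[0,0,0,0,0,0,1],[0,0,0,0,0,0,1],[0,0,0,0,0,0,1],[0,0,0,0,0,0,1],[0,0,0,0,0,0,1]],
])

```text
t: 13.02
ee_pos: [0.5312, -0.2411, 0.2153]
ee_rot: [[-0.075, -0.93, 0.36], [-0.997, 0.07, -0.027], [-0.0, -0.361, -0.932]]
wrist_force: [0.1, -0.2, -4.8]
opening: 0.0373
```

>>> carry_out([
  [[-0.04,0,0,0,0,0,1],[-0.06,0,0,0,0,0,1],[-0.08,0,0,0,0,0,1],[-0.08,0,0,0,0,0,1],[-0.07,0,0,0,0,0,1],[-0.04,0,0,0,0,0,1],[0,0,0,0,0,0,1],[0,0,0,0,0,0,1],[0,0,0,0,0,0,1],[0,0,0,0,0,0,1]],
])

```text
t: 13.85
ee_pos: [0.5303, -0.241, 0.215]
ee_rot: [[-0.076, -0.997, 0.0], [-0.997, 0.076, 0.0], [-0.0, -0.0, -1.0]]
wrist_force: [0.3, -0.8, -5.0]
opening: 0.0376
```

Run:
```python
from ov import *
o=observe(); print(o['t'],o['ee_pos'],o['wrist_force'],o['ft_torque'],o['opening'],o['ee_rot'].round(4))
save('scene','s8.png')
R=o['ee_rot']; Rj=np.c_[-R[:,1],R[:,0],R[:,2]]
drawR('scene','s8.png','c8.png',Rj,o['ee_pos'])
d=np.array([.463,.272])-o['ee_pos'][:2]
a=-.256; tx=np.array([np.sin(a),-np.cos(a)]); ty=np.array([tx[1],-tx[0]])
print('shift tool mm after turn',d@tx*1e3,d@ty*1e3, 'turn', np.arctan2(R[1,0],R[0,0])-np.arctan2(tx[1],tx[0]))
```

```text
13.85 [ 0.53032266 -0.24095407  0.21498147] [ 0.33353235 -0.8015374  -4.97061748] [ 0.03175225 -0.01981821 -0.06252783] 0.037609969493056734 [[-7.550e-02 -9.971e-01  1.000e-04]
 [-9.971e-01  7.550e-02  4.000e-04]
 [-4.000e-04 -1.000e-04 -1.000e+00]]
shift tool mm after turn -479.1902180833651 195.01526489189217 turn 0.1803955946286011
```

View pics/c8.png

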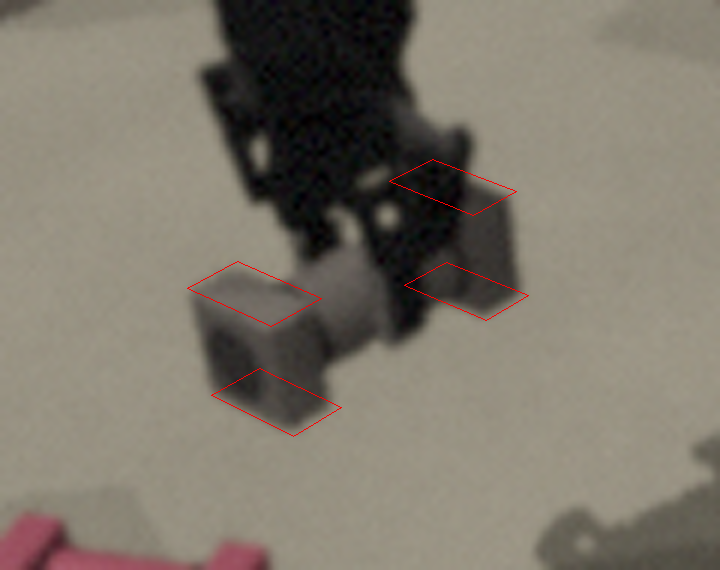

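>>> carry_out([
  [[0,0,0.06,0,0,0,1],[0,0,0.06,0,0,0,1],[0,0,0.06,0,0,0,1],[0,0,0,-14,5.5,0,1],[0,0,0,-28.2,11.5,0,1],[0,0,0,-28.2,11.5,0,1],[0,0,0,-28.2,11.5,0,1],[0,0,0,-28.2,11.5,0,1],[0,0,0,-28.2,11.5,0,1],[0,0,0,-28.2,11.5,0,1]],
])

```text
t: 14.73
ee_pos: [0.504, -0.0433, 0.2155]
ee_rot: [[-0.252, -0.968, 0.001], [-0.968, 0.252, 0.0], [-0.001, -0.001, -1.0]]
wrist_force: [0.9, 0.4, -4.1]
opening: 0.0375
```

>>> carry_out([
  [[0,0,0,-28.2,11.5,0,1],[0,0,0,-28.2,11.5,0,1],[0,0,0,-28.2,11.5,0,1],[0,0,0,-28.2,11.5,0,1],[0,0,0,-28.2,11.5,0,1],[0,0,0,-28.2,11.5,0,1],[0,0,0,-28.2,11.5,0,1],[0,0,0,-28.2,11.5,0,1],[0,0,0,-28.2,11.5,0,1],[0,0,0,-28.2,11.5,0,1]],
])

```text
t: 15.57
ee_pos: [0.4638, 0.2583, 0.2156]
ee_rot: [[-0.252, -0.968, 0.0], [-0.968, 0.252, 0.001], [-0.001, -0.0, -1.0]]
wrist_force: [0.8, 0.2, -5.1]
opening: 0.0376
```

>>> carry_out([
  [[0,0,0,-14,5.5,0,1],[0,0,0,0,0,10,1],[0,0,0,0,0,20,1],[0,0,0,0,0,20,1],[0,0,0,0,0,20,1],[0,0,0,0,0,20,1],[0,0,0,0,0,10,1],[0,0,0,0,0,0,1],[0,0,0,0,0,0,1],[0,0,0,0,0,0,1]],
])

```text
t: 16.4
ee_pos: [0.4643, 0.272, 0.1165]
ee_rot: [[-0.253, -0.968, 0.002], [-0.968, 0.253, 0.001], [-0.002, -0.002, -1.0]]
wrist_force: [-0.3, 0.6, -5.6]
opening: 0.0378
```

Run:
```python
from ov import *
o=observe(); print(o['t'],o['ee_pos'],o['wrist_force'],o['ft_torque'],o['opening'],o['ee_rot'].round(4))
save('scene','s9.png');save('top','t9.png')
R=o['ee_rot']; Rj=np.c_[-R[:,1],R[:,0],R[:,2]]
c=proj('scene',[.463,.272,.05])[0]
drawR('scene','s9.png','a.png',Rj,o['ee_pos'],ctr=c,w=110); 
draw('top','t9.png','b.png',[],(186,222),w=60)
cv2.imwrite('pics/c9.png',cv2.resize(np.hstack([cv2.imread('pics/a.png'),cv2.imread('pics/b.png')]),(800,446)))
```

```text
16.4 [0.46426727 0.27204506 0.11651318] [-0.3259992   0.64824662 -5.63346248] [ 0.03457888 -0.01438851  0.03440116] 0.03784543826686227 [[-0.2526 -0.9676  0.0022]
 [-0.9676  0.2526  0.0011]
 [-0.0016 -0.0019 -1.    ]]
```

View pics/c9.png

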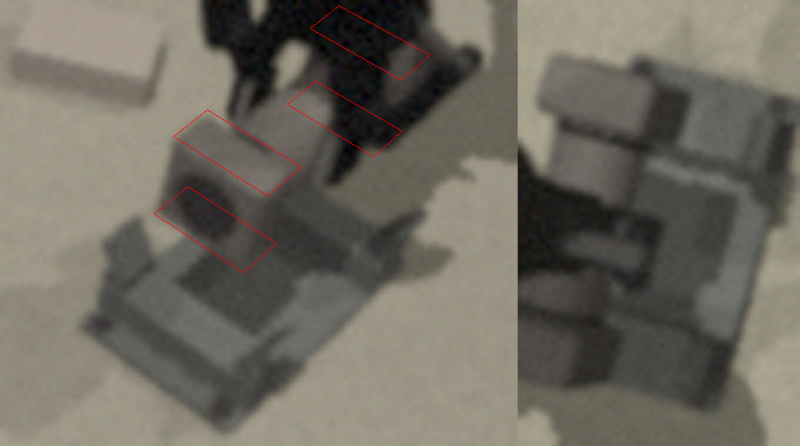

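>>> carry_out([
  [[0,0,0,0,0,10,1],[0,0,0,0,0,15,1],[0,0,0,0,0,15,1],[0,0,0,0,0,8,1],[0,0,0,0,0,0,1],[0,0,0,0,0,0,1]],
])

```text
t: 17.0
ee_pos: [0.4629, 0.2717, 0.0669]
ee_rot: [[-0.252, -0.968, -0.001], [-0.968, 0.252, -0.0], [0.001, 0.001, -1.0]]
wrist_force: [-0.4, 0.5, -4.9]
opening: 0.0376
```

Run:
```python
from ov import *
o=observe(); print(o['t'],o['ee_pos'],o['wrist_force'],o['ft_torque'],o['opening'])
save('scene','s10.png');save('top','t10.png')
R=o['ee_rot']; Rj=np.c_[-R[:,1],R[:,0],R[:,2]]
c=proj('scene',[.463,.272,.05])[0]
draw('scene','s10.png','a.png',[],c,w=110); 
draw('top','t10.png','b.png',[],(180,222),w=70)
cv2.imwrite('pics/c10.png',cv2.resize(np.hstack([cv2.imread('pics/a.png'),cv2.imread('pics/b.png')]),(800,422)))
```

```text
17.0 [0.46294084 0.27165795 0.06685593] [-0.43831221  0.50879543 -4.92929225] [-0.01779708 -0.0750227  -0.01238935] 0.03761569926380353
```

View pics/c10.png

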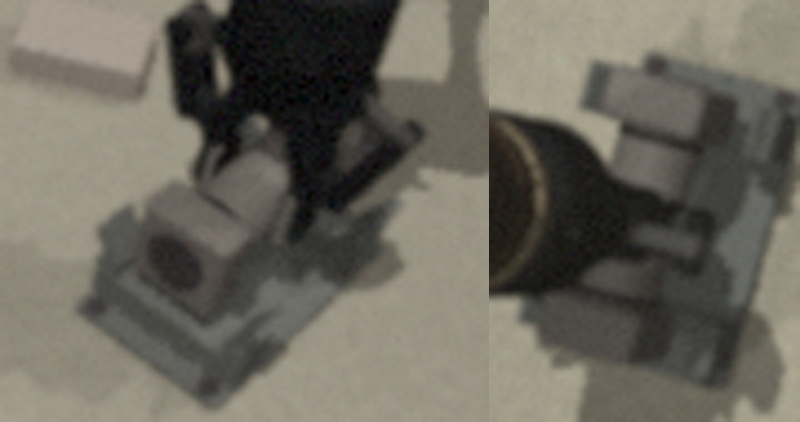

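>>> carry_out([
  [[0,0,0,0,0,4,1],[0,0,0,0,0,4,1],[0,0,0,0,0,2,1],[0,0,0,0,0,0,1],[0,0,0,0,0,0,1]],
])

```text
t: 17.52
ee_pos: [0.463, 0.2717, 0.0571]
ee_rot: [[-0.252, -0.968, -0.001], [-0.968, 0.252, -0.0], [0.0, 0.0, -1.0]]
wrist_force: [0.3, -0.3, -6.1]
opening: 0.0375
```

>>> carry_out([
  [[0,0,0,0,0,2,1],[0,0,0,0,0,1,1],[0,0,0,0,0,0,1],[0,0,0,0,0,0,1]],
])

```text
t: 17.85
ee_pos: [0.4632, 0.2717, 0.0542]
ee_rot: [[-0.252, -0.968, -0.0], [-0.968, 0.252, -0.0], [0.0, 0.0, -1.0]]
wrist_force: [0.2, -0.2, -4.8]
opening: 0.0375
```

>>> carry_out([
  [[0,0,0,0,0,1,1],[0,0,0,0,0,1,1],[0,0,0,0,0,0,1],[0,0,0,0,0,0,1]],
])

```text
t: 18.18
ee_pos: [0.4632, 0.2717, 0.0522]
ee_rot: [[-0.252, -0.968, -0.0], [-0.968, 0.252, -0.0], [0.0, 0.0, -1.0]]
wrist_force: [0.3, -0.3, -5.0]
opening: 0.0372
```

Run:
```python
from ov import *
o=observe(); print(o['t'],o['ee_pos'],o['wrist_force'],o['ft_torque'],o['opening'])
save('scene','s11.png')
R=o['ee_rot']; Rj=np.c_[-R[:,1],R[:,0],R[:,2]]
drawR('scene','s11.png','c11.png',Rj,np.array([o['ee_pos'][0],o['ee_pos'][1],.053]))
```

```text
18.1833 [0.46316907 0.27172841 0.05220654] [ 0.32355452 -0.25241806 -5.01360873] [-0.04195406  0.01993497 -0.04631762] 0.037243255834323793
```

View pics/c11.png

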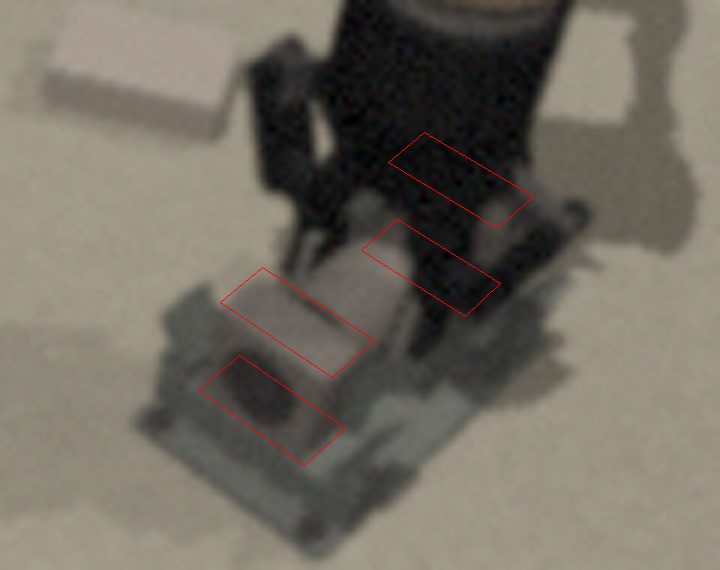

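>>> carry_out([
  [[0,0,0,0,0,1,1],[0,0,0,0,0,0,1],[0,0,0,0,0,0.5,1],[0,0,0,0,0,0,1]],
])

```text
t: 18.57
ee_pos: [0.4634, 0.2719, 0.0519]
ee_rot: [[-0.252, -0.968, -0.0], [-0.968, 0.252, -0.0], [0.0, 0.0, -1.0]]
wrist_force: [-3.6, -1.7, 4.9]
opening: 0.0374
```

>>> carry_out([
  [[0,0,0,0,0,1,1],[0,0,0,0,0,0,1],[0,0,0,0,0,0,1]],
])

```text
t: 18.82
ee_pos: [0.4634, 0.2719, 0.0518]
ee_rot: [[-0.252, -0.968, -0.001], [-0.968, 0.252, -0.0], [0.0, 0.0, -1.0]]
wrist_force: [-5.0, -2.1, 12.4]
opening: 0.0375
```

>>> carry_out([
  [[0,0,0,0,0,-1,1],[0,0,0,0,0,0,0.5],[0,0,0,0,0,0,0.4],[0,0,0,0,0,0,0.3],[0,0,0,0,0,0,0.2],[0,0,0,0,0,0,0.1],[0,0,0,0,0,0,0],[0,0,0,0,0,0,0],[0,0,0,0,0,0,0],[0,0,0,0,0,0,0]],
])

```text
t: 19.65
ee_pos: [0.4632, 0.2718, 0.0507]
ee_rot: [[-0.252, -0.968, -0.0], [-0.968, 0.252, -0.0], [0.0, 0.0, -1.0]]
wrist_force: [0.0, -0.1, 0.1]
opening: 0.0855
```

Run:
```python
from ov import *
o=observe(); print(o['t'],o['ee_pos'],o['wrist_force'],o['ft_torque'],o['opening'])
save('scene','s12.png')
R=o['ee_rot']; Rj=np.c_[-R[:,1],R[:,0],R[:,2]]
drawR('scene','s12.png','c12.png',Rj,np.array([o['ee_pos'][0],o['ee_pos'][1],.053]))
```

```text
19.65 [0.46324835 0.27178497 0.05073297] [ 0.00941491 -0.12438891  0.07465109] [0.00711004 0.04019607 0.01024116] 0.08546509367522338
```

View pics/c12.png

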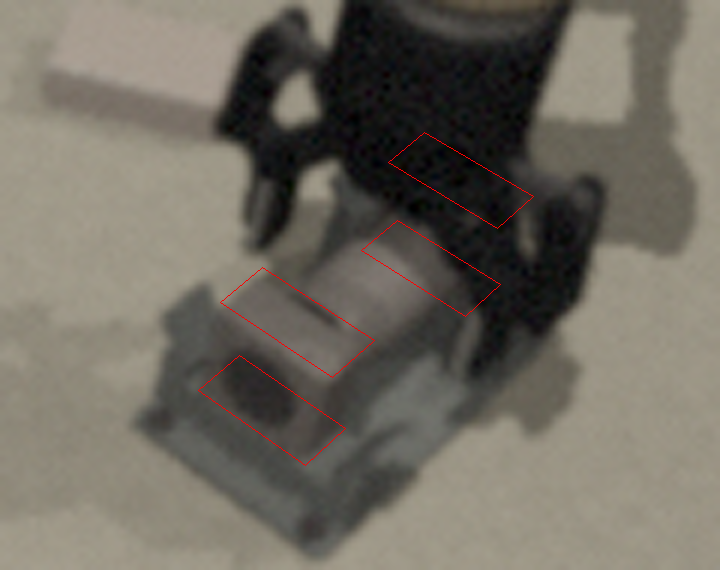

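Released cleanly; retreat straight up, then aside.

>>> carry_out([
  [[0,0,0,0,0,-10,0],[0,0,0,0,0,-20,0],[0,0,0,0,0,-25,0],[0,0,0,0,0,-25,0],[0,0,0,0,0,-25,0],[0,0,0,0,0,-25,0],[0,0,0,0,0,-25,0],[0,0,0,0,0,-20,0],[0,0,0,0,0,-10,0],[0,0,0,0,0,0,0]],
])

```text
t: 20.53
ee_pos: [0.465, 0.2727, 0.2394]
ee_rot: [[-0.252, -0.968, 0.006], [-0.968, 0.252, 0.003], [-0.004, -0.005, -1.0]]
wrist_force: [0.8, 0.4, 0.2]
opening: 0.0851
```

>>> carry_out([
  [[0,0,0,20,0,0,0],[0,0,0,28,0,0,0],[0,0,0,28,0,0,0],[0,0,0,28,0,0,0],[0,0,0,28,0,0,0],[0,0,0,28,0,0,0],[0,0,0,28,0,0,0],[0,0,0,10,0,0,0],[0,0,0,0,0,0,0],[0,0,0,0,0,0,0]],
])

```text
t: 21.37
ee_pos: [0.413, 0.0803, 0.2351]
ee_rot: [[-0.254, -0.967, -0.001], [-0.967, 0.254, 0.001], [-0.001, 0.001, -1.0]]
wrist_force: [0.9, 0.5, -0.2]
opening: 0.0851
```

Run:
```python
from ov import *
save('scene','s13.png');save('top','t13.png')
print(tip_of('jar','top'),tip_of('short_jar','top'),tip_of('jar','scene'))
it=[(jarw(.136),(.463,.272,.053,-.256)),(restw(),(.463,.272,0,-.256))]
draw('scene','s13.png','a.png',it,(434,235),w=70); draw('top','t13.png','b.png',it,(182,222),w=70)
cv2.imwrite('pics/c13.png',cv2.resize(np.hstack([cv2.imread('pics/a.png'),cv2.imread('pics/b.png')]),(800,543)))
```

```text
[{'pixel': [181.6, 223.3], 'conf': 0.6}, {'pixel': [477.9, 174.8], 'conf': 0.59}, {'pixel': [348.2, 165.1], 'conf': 0.57}] [{'pixel': [297.8, 205.6], 'conf': 0.85}] [{'pixel': [437.7, 229.9], 'conf': 0.72}, {'pixel': [205.2, 168.5], 'conf': 0.69}, {'pixel': [279.3, 211.3], 'conf': 0.63}]
```

View pics/c13.png

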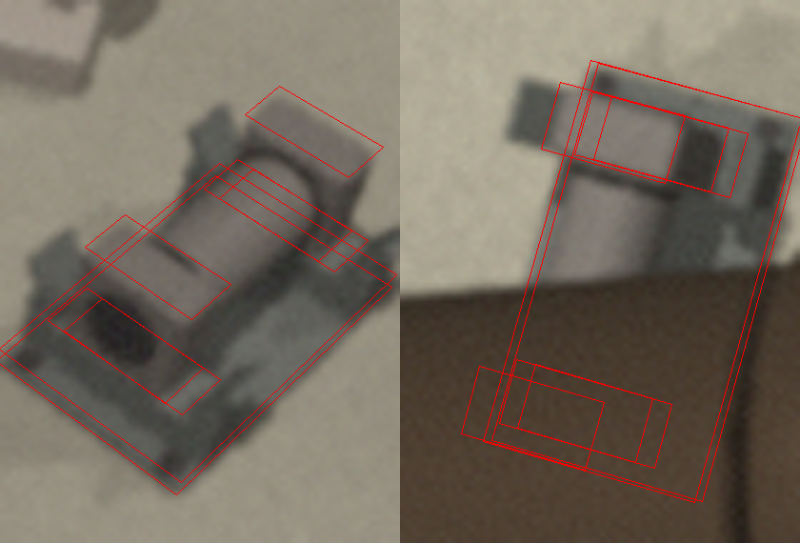

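View pics/t13.png

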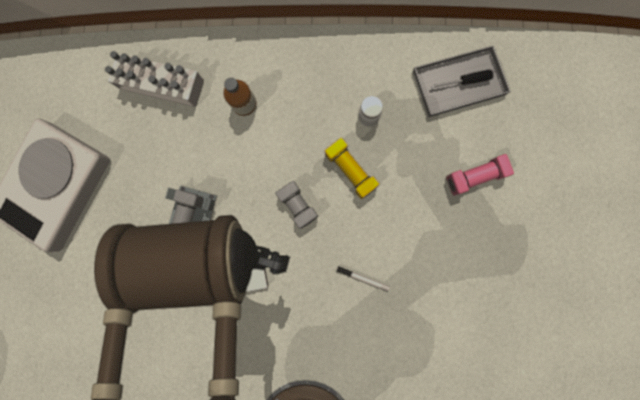

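```bash
python3 -c "
from h import *
o=observe();print(o['t'],o['wrist_force'],abs(o['dq']).max());print(sign_off())"
```

```text
21.6167 [ 0.37310978 -0.75639137 -0.34430682] 0.003774050326009401
the job is handed in; nothing more can be done
None
```

I picked up the long plain-steel jar across the middle of its tube and lifted it level to about 0.21 m. I rocked it about 20° end to end five times, three dips one way and two the other, pausing about 0.6 s at each. I then levelled it, lowered it onto both saddles of the rest until I felt contact, let go, and moved the arm up and aside. I handed the job in at t ≈ 21.6 s.

**Last checks:**
- **Jar on the rest:** the scene view shows it level across both saddles, matching the predicted pose to about 1 px, a few mm at most. In the top view the arm hid the nearer saddle, so that view confirmed only the far cap.
- **Release:** the jaws are fully open, wrist force is close to zero, and the arm is clear and still.
- **Short jar:** the network found it at (297.8, 205.6) px in the top view, against (296.3, 206.9) px at the start, so it has not visibly moved.

**Not confirmed:**
- **Ball:** I did not feel it roll. Its effect on the wrist torque (about 0.015 N m) was lost in the noise, so I relied on the dip angle and the holds.
- **Which end is +x:** I could not tell this from the pictures. The alternating dips give the required order either way round.

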